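# Offer the salt massage ball

## Robot

A 6-joint arm with a two-finger parallel gripper is mounted at the origin on the work surface. World frame = base frame: x ahead of the robot, y to its left, z up, the work surface at z = 0. Lengths are in m, angles in degrees, forces in N, time in s.
With the tool pointing down it reaches from about 0.3 to 0.75 m from the base axis. Payload 8.5 kg.
Tool frame: the origin (TCP) lies on the centre line of the jaws, within the pads' length; the fingertips stand 17 mm ahead of it and the grasp point (between the pads) lies 2 mm behind it; z points along the fingers, y is the line along which they close (so a half turn about z gives the same grasp; the last joint's range is limited). The gripper opens to 85 mm and grips with 20 to 120 N. Pads are 22 mm wide; open, the fingers measure 114 mm over their backs; the gripper's body (76 mm by 85 mm) begins 54 mm behind the grasp point. The pads swing forward as they close: fully open they stand 13 mm farther back than shut.
Start: joints at [62.435, 21.807, 74.336, -0, 83.858, -12.336], TCP at [0.144, 0.531, 0.248] pointing down, gripper open.
Joint ranges: [-178.18, 178.18], [-50.72, 133.34], [12.68, 142.11], [-81.47, 261.47], [9.98, 163.14], [-165.26, 165.26]. Speed limits (degrees/s): [136.94, 136.94, 180, 180, 180, 180].

## Interface

Orientations are given as a 3x3 rotation matrix whose columns are the frame's x, y, z axes.
In Python, from rig import env gives the robot as it stands.
- The arm moves only by the shell command python3 -m handwheel 'ROWS' [OPENING] [FORCE]. ROWS is JSON, a list that holds one entry, the list of rows, each a list of 4 numbers: the shift along the tool's x, y, z in m, then the turn about the tool's z in rad. In form: [[[x, y, z, roll], ...]]. A call has 1 to 5 rows; each row shifts and turns the commanded pose from where the row before left it, along the tool's axes as they then stand; what a row does not reach is not made up. A row lasts 1/12 s, in which the tool goes at most 41.7 mm and 7.16 degrees, less where a joint would pass 70% of its speed; a pose out of reach is approached as far as the arm can. A call is refused whole if a number of a shift passes 0.0417 or a number of a turn 0.125, either way. A call with a gripper value outside its range is refused whole. OPENING is the opening in per cent of the stroke, from 0 (shut) to 100 (fully open), set as the call begins (- or left out, the last holds). The fingers move at their own pace and stop on an object; FORCE is the grip in N (left out, the last holds). Time passes only in rows, so rows that do not move let the fingers close. It gives the time, the measured TCP pose, the force and the opening at its end, in the units of the state.
- env.observe(): the state, without advancing time (a new reading comes with each control period).
- env.get_image(name): name is "scene" or "top" or "wrist"; returns (picture, depth): 384x512x3 uint8, red, green, blue; 384x512 float32, m along the optical axis (not along the pixel's ray), 0 where there is no reading.
- env.camera_params(name): a dict with "K" (3x3 intrinsics, pixels), "D" ([k1, k2, p1, p2, k3] as OpenCV has them; the pictures are not rectified), "rvec" (rotation vector, rad) and "tvec" (3), from world to camera coordinates, as OpenCV has them. Camera axes: x right, y down, z forward; pixel columns grow to the right and rows downward; lengths in m; the calibration is good to about 2 mm. A picture is of the moment at which its call begins: read the wrist's pose just before it. camera_params takes no time and is no camera call; for the wrist camera it gives the pose at the moment of the call.
- env.close_job(): hands the job in, once; it reports no verdict.
The state is a dict: "time_s": time; "q": joint angles; "qvel": joint speeds; "joint_efforts": joint torques, N m; "position": TCP position; "tool_rot": TCP orientation; "ft_force": force on the tool from outside, world axes, zero at the start; "wrist_torque": the same for the moment, N m; "grip_width": finger opening in m.
Only numpy, scipy, OpenCV 4.12 (cv2) and the standard library are available. Lean on these libraries where they do the work, as an engineer would, in place of code of your own. Each camera call takes 0.05 s, during which the arm holds its last target. There are 200 camera calls.

## Task

Switch the lamp base off by turning its knob clockwise until it clicks over, then take the dish off the lamp by its grip bar and hold it out over the middle of the bamboo tray, about a hand's breadth above it, given a quarter turn so that its arched handle runs along the tray's long side and the guest can reach the ball from the open side. The dish stays level with the ball lying loose in its middle all the way: go smoothly, do not touch the ball, and leave the other things where they are. Finish while holding the dish there, still and level; it is not put down.

Things in the scene. Friction and masses are not known exactly. Their poses are not given: they have to be found in the camera images.
- lamp_knob (a joint): rotary switch on the lamp base, rad: 0 = on (as found), 1.05 (60 degrees) = off; the value grows clockwise seen from above. A spring detent holds it at either end: it resists with up to about 0.1 N m up to half-way, then clicks over by itself. Stops lie 0.03 rad beyond each end
- knob_grip (a point): centre of the knob's grey upright bar grip, on its vertical turning axis, 70 mm above the table. The bar is 44 mm long, 14 mm wide and 30 mm tall (this point 13 mm below its top and 15 mm above the round skirt under it); the point's x axis runs along the bar and turns with it
- lamp_panel (a point): centre of the round frosted light panel (132 mm across) on which the dish stands at the start, 48 mm above the table. The lamp base is a fixed white slab 170 x 300 x 45 mm, long side along the point's y axis; the knob is 170 mm from this point towards the point's -y. z axis up; x axis away from the robot
- dish_grip (a point): centre of the dish's wooden grip bar, 106 mm above its underside, straight above its middle. Bar 70 mm long (point's x), 18 wide (y), 22 tall. Round wooden dish, 140 mm across, 22 high, 0.3 kg with handle, balanced under the bar. The bar is carried by a steel rod arch in the point's x-z plane, legs 69 mm either side of the middle; z up when level. At first it runs across the lamp's long side
- dish_middle (a point): point of the dish where the ball's centre lies when the ball rests in the middle of the hollow, 33 mm above the dish's underside, 73 mm below the grip bar's centre; axes as dish_grip
- ball_center (a point): centre of the loose salt ball, 50 mm across, about 0.14 kg, lying in the dish's hollow; its top is 37 mm below the underside of the grip bar. It rolls easily: the hollow is only about 13 mm deep over a 60 mm radius
- tray_in (a point): centre of the bamboo tray's floor, 8 mm above the table. The tray is fixed, 200 mm (point's x) by 300 mm (point's y, the long side), rim 20 mm above the table. The guest stands beyond its far long side, +x. Left or right of the lamp
- nail_brush: bamboo nail brush, 95 x 38 x 30 mm, lying in the tray; leave alone. Origin under its centre, x along it
- comb: white plastic comb, 170 x 36 x 5 mm, lying in the tray; leave alone. Origin under its centre, x along it
- jar_low: lower one of two stacked empty white ceramic jars, each 84 mm across and 65 mm tall, behind the work; leave alone. Origin at its underside
- jar_high: upper one of the two stacked jars, its top 130 mm above the table; leave alone
- ladle: sauna ladle lying at the back on the right, 390 mm long along its x axis, steel bowl 40 mm high, wooden handle; leave alone. Origin under its middle
- soap: amber glass soap bottle standing at the back on the left, 66 mm across, 140 mm tall; leave alone. Origin at its underside
- pumice: grey pumice block, 55 x 75 x 32 mm, near the robot in front of the lamp and tray; leave alone. Origin at its underside
Mind the look-alikes: they are no part of the job. Of the things that look like the part that bears ball_center, the middle-sized one is meant.

How it is judged:
By the outcome, as a careful person would: the job done as asked, in the order asked, and still so for the second after the job is handed in, while the arm keeps its last pose, push and grip.
It also fails if it takes over 72 s, if anything falls off the work surface, if the arm or the gripper's body presses on something with over 40 N, if the wrist force passes 120 N, or if a joint passes its speed limit or range.

## Working session

There is one attempt and no reset: what is moved stays moved. The work goes in short steps, Python scripts to look and compute and a shell command to move; the robot and the scene stay as the last step left them, time stands still between calls to the robot, and variables do not carry over. Pictures are saved under pics/ and viewed, on a budget of 10 in all, crops included, one or two more only if the job needs it, and the job is handed in when it is done.

```bash
mkdir -p pics; ls; cat > h.py <<'E'
import numpy as np,cv2
from rig import env
def snap(n):
    p=env.camera_params(n); im,d=env.get_image(n); return im,d,p
def save(im,f,s=1): cv2.imwrite(f,cv2.resize(im[:,:,::-1],None,fx=s,fy=s,interpolation=cv2.INTER_CUBIC))
def ray(p,uv):
    K=np.array(p['K'],float);D=np.array(p['D'],float);R=cv2.Rodrigues(np.array(p['rvec'],float))[0];t=np.array(p['tvec'],float).ravel()
    n=cv2.undistortPoints(np.array(uv,float).reshape(-1,1,2),K,D).reshape(-1,2)
    return -R.T@t, np.c_[n,np.ones(len(n))]@R
def atz(p,uv,z):
    c,d=ray(p,uv); return c+d*((z-c[2])/d[:,2])[:,None]
def dep(p,d,uv):
    c,r=ray(p,uv); return np.array([c+r[i]*d[int(round(v)),int(round(u))] for i,(u,v) in enumerate(uv)])
E
python3 - <<'E'
from h import *
for n in ("top","scene"):
    im,d,p=snap(n); save(im,f"pics/{n}0.png",1.5); np.savez(f"{n}0.npz",im=im,d=d,**{k:np.array(p[k]) for k in("K","D","rvec","tvec")})
print(env.observe())
E
```

```text
pics
{'time_s': 0.1, 'q': array([ 6.24354669e+01,  2.18363308e+01,  7.43794914e+01, -5.87864871e-05,
        8.38572152e+01, -1.23361713e+01]), 'qvel': array([ 0.04568395, -0.14560732, -0.15456412,  0.01817188, -0.1049636 ,
       -0.05664221]), 'joint_efforts': array([ 4.16561248e-03, -4.49222803e+01, -2.31659782e+01, -1.43932284e-04,
        3.61949351e-03, -3.22143524e-05]), 'position': array([0.14435921, 0.53046823, 0.2477864 ]), 'tool_rot': array([[-9.64886540e-01,  2.62666362e-01, -5.88979113e-04],
       [ 2.62666883e-01,  9.64885916e-01, -1.13051822e-03],
       [ 2.71348543e-04, -1.24552712e-03, -9.99999188e-01]]), 'ft_force': array([0.75106648, 1.05651354, 0.29917638]), 'wrist_torque': array([ 0.02881371, -0.03512673,  0.02895484]), 'grip_width': 0.08556159916091502}
```

View pics/top0.png

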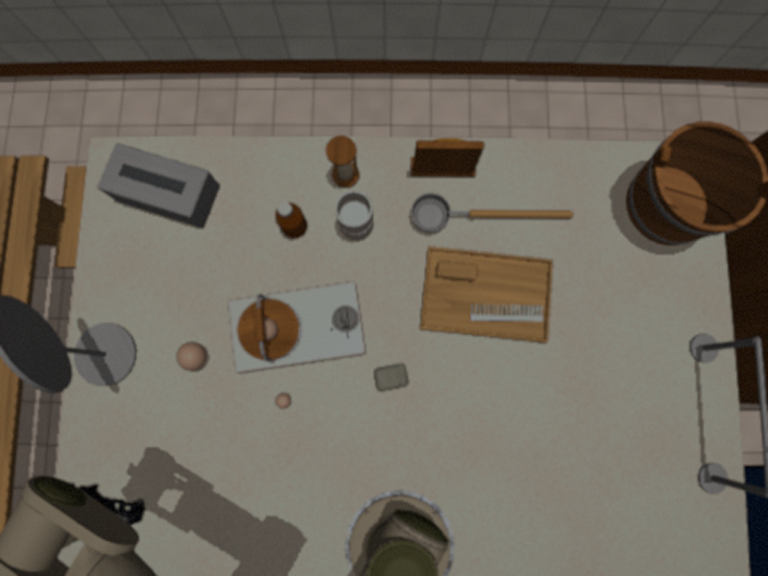

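View pics/scene0.png

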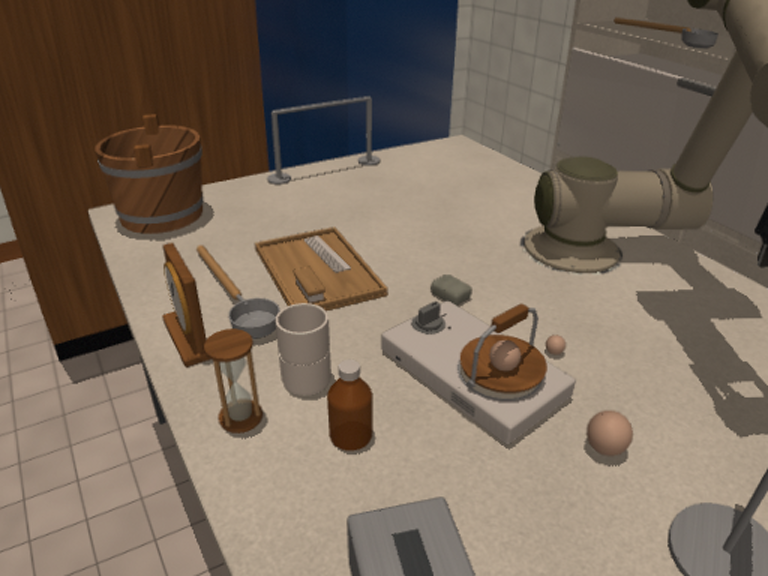

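Top view (768 px wide): the lamp slab is at about (298,327) with the knob at (345,319). The dish with the middle-sized ball is at (267,328). The tray has corners (429,248), (551,259), (546,341) and (420,330), right of the lamp. I'll measure these and enlarge the lamp.

```bash
python3 - <<'E'
from h import *
z=np.load("top0.npz"); p={k:z[k] for k in("K","D","rvec","tvec")}
f=lambda L:[(u/1.5,v/1.5) for u,v in L]
np.set_printoptions(precision=4,suppress=True)
t=atz(p,f([(429,248),(551,259),(546,341),(420,330)]),.02);print(t,t.mean(0))
l=atz(p,f([(229,300),(356,284),(366,354),(238,372)]),.045);print(l,l.mean(0))
print("knob",atz(p,f([(345,319)]),.085),"bar",atz(p,f([(264,327)]),.165),"dish",atz(p,f([(269,329)]),.07), "soap/jar",atz(p,f([(285,210),(354,210)]),.14))
c=z['im'][180:260,145:255]; save(c,"pics/crop1.png",7)
E
```

```text
[[ 0.6819 -0.0653  0.02  ]
 [ 0.6584 -0.3557  0.02  ]
 [ 0.4633 -0.3364  0.02  ]
 [ 0.4863 -0.0439  0.02  ]] [ 0.5725 -0.2003  0.02  ]
[[0.5482 0.3974 0.045 ]
 [0.5885 0.1051 0.045 ]
 [0.4281 0.0796 0.045 ]
 [0.3841 0.368  0.045 ]] [0.4872 0.2375 0.045 ]
knob [[0.5024 0.1257 0.085 ]] bar [[0.4743 0.2867 0.165 ]] dish [[0.4798 0.2964 0.07  ]] soap/jar [[0.7339 0.2583 0.14  ]
 [0.7351 0.1074 0.14  ]]
```

View pics/crop1.png

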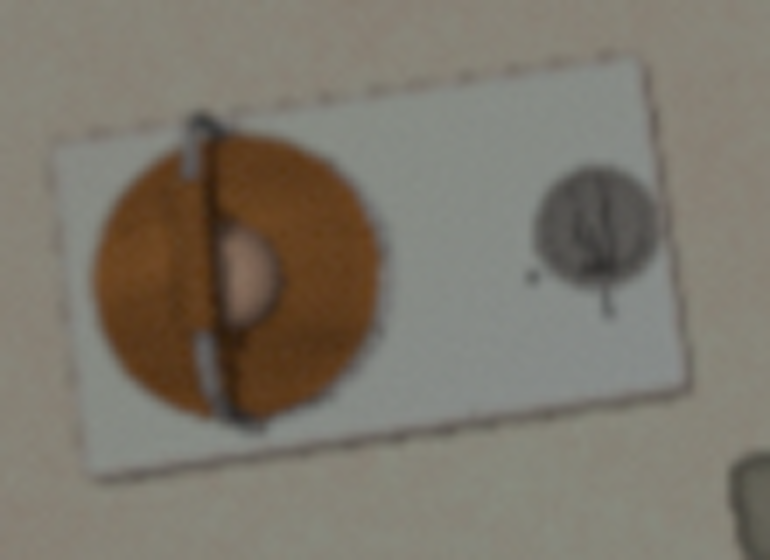

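The lamp's yaw is about +8° and the tray's about -4.6°. The measured sizes agree with those given. The knob bar points at the ON line mark, and the OFF dot lies clockwise of it. Next I go above the knob.

```bash
python3 -m handwheel '[[[-0.0301,-0.0198,-0.003,0],[-0.0301,-0.0198,-0.003,0],[-0.0301,-0.0198,-0.003,0],[-0.0301,-0.0198,-0.003,0],[-0.0301,-0.0198,-0.003,0]]]' 
python3 -m handwheel '[[[-0.0301,-0.0198,-0.003,0],[-0.0301,-0.0198,-0.003,0],[-0.0301,-0.0198,-0.003,0],[-0.0301,-0.0198,-0.003,0],[-0.0301,-0.0198,-0.003,0]]]' >/dev/null
python3 -m handwheel '[[[-0.0301,-0.0198,0,0],[-0.0301,-0.0198,0,0],[-0.0301,-0.0198,0,0],[-0.0301,-0.0198,0,0],[-0.0301,-0.0198,0,0]]]' >/dev/null
python3 -m handwheel '[[[0,0,0,-0.1],[0,0,0,-0.1],[0,0,0,-0.1],[0,0,0,-0.1],[0,0,0,0]]]' >/dev/null
python3 -m handwheel '[[[0,0,0,0],[0,0,0,0]]]'
python3 - <<'E'
from h import *
im,d,p=snap("wrist"); save(im,"pics/w1.png",1.5); np.savez("w1.npz",im=im,d=d,**{k:np.array(p[k]) for k in("K","D","rvec","tvec")})
o=env.observe(); print(o['q'],o['position'],o['tool_rot'])
print(ray(p,[(256,192)]))
E
```

```text
time_s: 0.52
position: [0.2643, 0.3942, 0.2632]
tool_rot: [[-0.965, 0.262, -0.0], [0.262, 0.965, -0.0], [0.0, -0.001, -1.0]]
ft_force: [0.6, 0.0, -0.4]
grip_width: 0.0856
time_s: 1.93
position: [0.502, 0.1256, 0.2782]
tool_rot: [[-0.991, -0.131, -0.0], [-0.131, 0.991, -0.0], [0.0, 0.0, -1.0]]
ft_force: [0.2, -0.6, -0.6]
grip_width: 0.0853
[ 9.19048690e-01  1.73433220e+01  7.61264184e+01  7.14064293e-04
  8.65419492e+01 -9.66459670e+01] [0.50203236 0.12557161 0.27823902] [[-9.91296189e-01 -1.31650388e-01 -2.04194709e-04]
 [-1.31650393e-01  9.91296209e-01  9.16603069e-06]
 [ 2.01210729e-04  3.59685649e-05 -9.99999979e-01]]
(array([0.41913517, 0.11459536, 0.40262404]), array([[ 0.30862101,  0.04150885, -0.95037791]]))
```

View pics/w1.png

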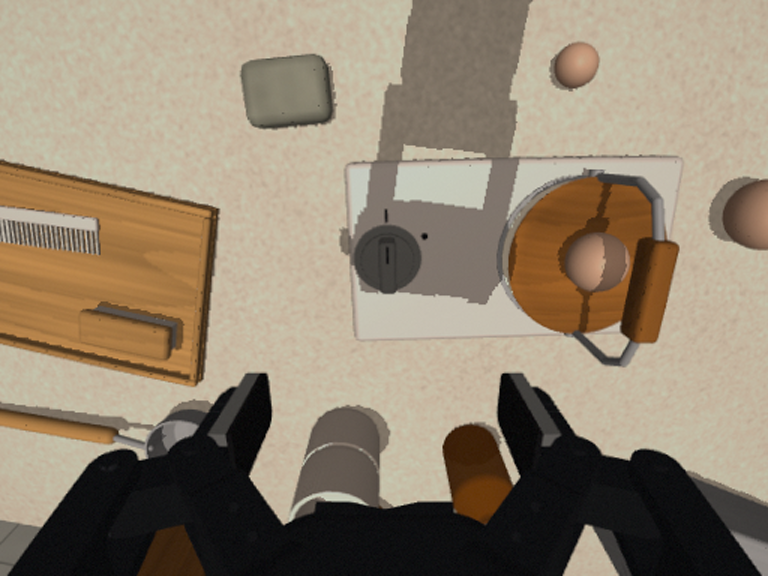

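The wrist view (768 px) shows the knob at (388,258), with its bar vertical in the picture and pointing to the tick at (386,215). The dish bar runs from (660,240) to (643,340). I'll enlarge to get exact pixels.

```bash
python3 - <<'E'
from h import *
z=np.load("w1.npz"); im=z['im']
a=im[135:205,230:290]; b=im[100:250,395:465]
a=cv2.resize(a,None,fx=6.5,fy=6.5,interpolation=cv2.INTER_CUBIC); b=cv2.resize(b,None,fx=4,fy=4,interpolation=cv2.INTER_CUBIC)
o=np.zeros((600,680,3),np.uint8); o[:a.shape[0],:a.shape[1]]=np.clip(a.astype(int)*2,0,255); o[:600,400:680]=b; save(o,"pics/crop2.png")
E
```

```text
(no output)
```

View pics/crop2.png

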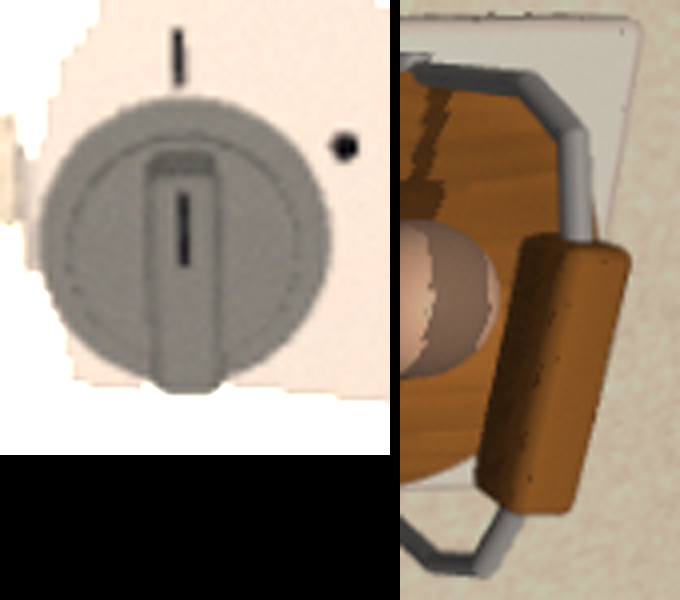

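```bash
python3 - <<'E'
from h import *
np.set_printoptions(precision=4,suppress=True)
z=np.load("w1.npz"); p={k:z[k] for k in("K","D","rvec","tvec")};d=z['d']
def rep(n,uv,zz):
    a=atz(p,uv,zz);v=a[0]-a[1];print(n,a,"mid",a.mean(0),"len",np.linalg.norm(v),"yaw",np.degrees(np.arctan2(v[1],v[0])),"depthz",dep(p,d,[np.mean(uv,0)]))
rep("knob",[(230+187/6.5,135+392/6.5),(230+182/6.5,135+176/6.5)],.083)
g=lambda x,y:(395+(x-400)/4,100+y/4)
rep("bar",[g(547,512),g(597,250)],.165)
rep("barL",[g(522,510),g(565,245)],.165)
rep("barR",[g(572,512),g(630,260)],.165)
# bar cloud from depth
P=[]
for v in range(160,228):
  for u in range(410,455):
    q=dep(p,d,[(u,v)])[0]
    if .158<q[2]<.175:P.append(q)
P=np.array(P);print(len(P));r=cv2.minAreaRect(P[:,:2].astype(np.float32));print(r,np.median(P[:,2]),cv2.boxPoints(r))
print("mark",atz(p,[(230+178/6.5,135+57/6.5),(230+344/6.5,135+147/6.5)],.045))
print("lamp",atz(p,[(347/1.5,164/1.5),(682/1.5,157/1.5),(357/1.5,338/1.5)],.045))
E
```

```text
knob [[0.5268 0.1326 0.083 ]
 [0.485  0.126  0.083 ]] mid [0.5059 0.1293 0.083 ] len 0.04234476114746636 yaw 8.972377585072437 depthz [[0.5056 0.1292 0.0825]]
bar [[0.5108 0.3042 0.165 ]
 [0.4451 0.2932 0.165 ]] mid [0.478  0.2987 0.165 ] len 0.066543597501664 yaw 9.509181363789086 depthz [[0.477  0.2996 0.1634]]
barL [[0.511  0.2975 0.165 ]
 [0.4451 0.2851 0.165 ]] mid [0.4781 0.2913 0.165 ] len 0.06707220100159007 yaw 10.631441611579953 depthz [[0.4771 0.2921 0.1633]]
barR [[0.51   0.3108 0.165 ]
 [0.4463 0.3021 0.165 ]] mid [0.4781 0.3064 0.165 ] len 0.06430663146389909 yaw 7.777668246988432 depthz [[0.4773 0.3074 0.1634]]
1293
((0.4780845642089844, 0.2994098365306854), (0.06824858486652374, 0.019093547016382217), 9.192275047302246) 0.1632565489792363 [[0.4429 0.3034]
 [0.4459 0.2845]
 [0.5133 0.2954]
 [0.5102 0.3143]]
mark [[0.4686 0.1232 0.045 ]
 [0.4824 0.1597 0.045 ]]
lamp [[0.4296 0.0846 0.045 ]
 [0.3823 0.3714 0.045 ]
 [0.5895 0.1108 0.045 ]]
```

The knob is at (0.506, 0.129) with the bar at about 9°. The dish bar is at (0.478, 0.299), yaw 9.2°, height 0.165, as it should be. I'll correct, descend and close on the knob.

```bash
python3 -m handwheel '[[[-0.0045,0.0031,0.03,-0.024],[0,0,0.034,0],[0,0,0.034,0],[0,0,0.034,0],[0,0,0.03,0]]]' 55 30 >/dev/null
python3 -m handwheel '[[[0,0,0.02,0],[0,0,0.01,0],[0,0,0.01,0],[0,0,0,0],[0,0,0,0]]]'
python3 -m handwheel '[[[0,0,0,0],[0,0,0,0],[0,0,0,0],[0,0,0,0],[0,0,0,0]]]' 0 30 >/dev/null
python3 -m handwheel '[[[0,0,0,0],[0,0,0,0],[0,0,0,0],[0,0,0,0],[0,0,0,0]]]'
python3 -c "
from rig import env;print(env.observe()['wrist_torque'])"
```

```text
time_s: 2.82
position: [0.5061, 0.1292, 0.0763]
tool_rot: [[-0.988, -0.157, -0.001], [-0.157, 0.988, -0.0], [0.001, 0.0, -1.0]]
ft_force: [0.3, 0.6, 0.1]
grip_width: 0.0469
time_s: 3.65
position: [0.5065, 0.1291, 0.0772]
tool_rot: [[-0.988, -0.157, 0.002], [-0.157, 0.988, -0.0], [-0.001, -0.0, -1.0]]
ft_force: [-1.6, -2.1, 4.7]
grip_width: 0.0134
[-0.22648512  0.23235846  0.0328063 ]
```

Gripped at 13.4 mm, which matches the 14 mm bar. Now I turn clockwise (+roll) by 60°.

```bash
python3 -m handwheel '[[[0,0,0,0.06],[0,0,0,0.07],[0,0,0,0.07],[0,0,0,0.07],[0,0,0,0.07]]]' 
python3 -m handwheel '[[[0,0,0,0.07],[0,0,0,0.07],[0,0,0,0.07],[0,0,0,0.07],[0,0,0,0.07]]]' 
python3 -m handwheel '[[[0,0,0,0.07],[0,0,0,0.07],[0,0,0,0.07],[0,0,0,0.07],[0,0,0,0.07]]]' 
python3 -m handwheel '[[[0,0,0,0],[0,0,0,0],[0,0,0,0]]]'
python3 -c "
from rig import env;print(env.observe()['wrist_torque'])"
```

```text
time_s: 4.07
position: [0.5065, 0.1291, 0.0772]
tool_rot: [[-0.983, 0.184, 0.002], [0.184, 0.983, -0.0], [-0.002, 0.0, -1.0]]
ft_force: [-1.1, -1.6, 6.7]
grip_width: 0.0133
time_s: 4.48
position: [0.5065, 0.1292, 0.0772]
tool_rot: [[-0.86, 0.51, 0.002], [0.51, 0.86, -0.0], [-0.001, 0.001, -1.0]]
ft_force: [-0.6, -0.4, 5.5]
grip_width: 0.0133
time_s: 4.9
position: [0.5065, 0.1292, 0.0771]
tool_rot: [[-0.633, 0.774, 0.002], [0.774, 0.633, 0.0], [-0.001, 0.001, -1.0]]
ft_force: [-1.2, -0.8, 6.0]
grip_width: 0.0135
time_s: 5.15
position: [0.5065, 0.1292, 0.0771]
tool_rot: [[-0.636, 0.772, 0.002], [0.772, 0.636, 0.0], [-0.001, 0.001, -1.0]]
ft_force: [-0.4, 0.4, 4.5]
grip_width: 0.0135
[-0.12146915  0.09545787 -0.00721895]
```

```bash
python3 -m handwheel '[[[0,0,0,0],[0,0,0,0],[0,0,0,0],[0,0,0,0],[0,0,-0.004,0]]]' 60 30
python3 -m handwheel '[[[0,0,-0.015,0],[0,0,-0.03,0],[0,0,-0.034,-0.1],[0,0,-0.034,-0.12],[0,0,-0.034,-0.12]]]' >/dev/null
python3 -m handwheel '[[[0,0,-0.034,-0.12],[0,0,-0.02,-0.12],[0,0,0,-0.12],[0,0,0,-0.12],[0,0,0,-0.12]]]' 100 >/dev/null
python3 -m handwheel '[[[0,0,0,-0.1],[0,0.015,0,0],[0,0.02,0,0],[0,0.025,0,0],[0,0.025,0,0]]]' >/dev/null
python3 -m handwheel '[[[0,0,0,0],[0,0,0,0],[0,0,0,0]]]'
python3 - <<'E'
from h import *
im,d,p=snap("wrist"); save(im,"pics/w2.png",1.5); np.savez("w2.npz",im=im,d=d,**{k:np.array(p[k]) for k in("K","D","rvec","tvec")})
print(env.observe()['q'])
E
```

```text
time_s: 5.57
position: [0.5058, 0.1292, 0.0798]
tool_rot: [[-0.636, 0.772, -0.001], [0.772, 0.636, 0.0], [0.001, -0.001, -1.0]]
ft_force: [-0.3, -0.2, -0.5]
grip_width: 0.0512
time_s: 7.07
position: [0.4927, 0.2127, 0.2814]
tool_rot: [[-0.988, -0.158, -0.0], [-0.158, 0.988, -0.0], [0.0, -0.0, -1.0]]
ft_force: [-0.4, -0.5, -0.8]
grip_width: 0.0857
[ 1.06741082e+01  1.92161621e+01  7.28174849e+01 -1.52184645e-02
  8.79705385e+01 -8.83551786e+01]
```

View pics/w2.png

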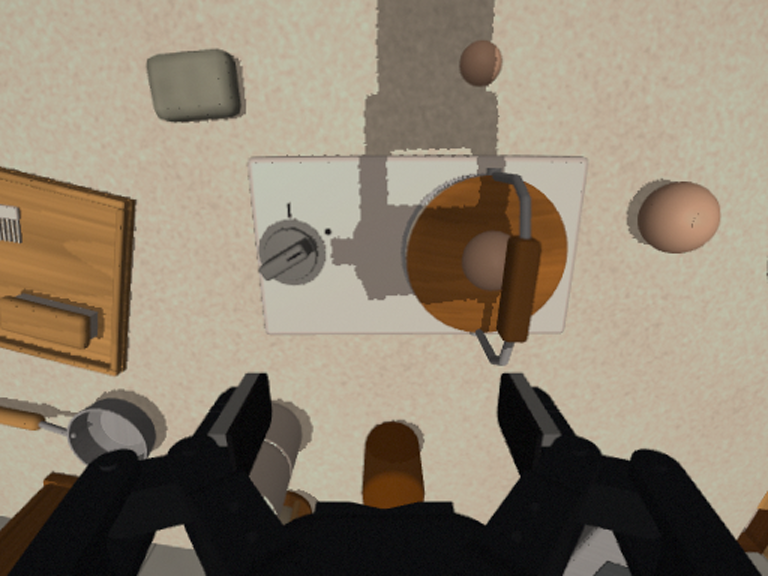

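The knob at (292,250) now points at the OFF dot at (327,231). The dish bar is seen from (523,240) to (513,338). I'll refine the bar and ball positions from depth.

```bash
python3 - <<'E'
from h import *
z=np.load("w2.npz"); p={k:z[k] for k in("K","D","rvec","tvec")};d=z['d']
v,u=np.mgrid[150:235,325:365]; uv=np.c_[u.ravel(),v.ravel()]
P=dep(p,d,uv); P=P[(P[:,2]>.157)&(P[:,2]<.175)]
r=cv2.minAreaRect(P[:,:2].astype(np.float32));print(len(P),r,np.median(P[:,2]))
# knob bar
v,u=np.mgrid[150:195,165:225]; P=dep(p,d,np.c_[u.ravel(),v.ravel()]); P=P[(P[:,2]>.078)&(P[:,2]<.09)]
print("knob",cv2.minAreaRect(P[:,:2].astype(np.float32)))
# ball sphere fit
from scipy.optimize import least_squares
v,u=np.mgrid[155:190,313:335]; P=dep(p,d,np.c_[u.ravel(),v.ravel()]); P=P[(P[:,2]>.085)&(P[:,2]<.12)]
s=least_squares(lambda c:np.linalg.norm(P-c,axis=1)-.025,[.478,.298,.081],loss='soft_l1',f_scale=.001);print("ball",len(P),s.x)
E
```

```text
1302 ((0.4778152406215668, 0.30001702904701233), (0.06904219835996628, 0.01853111758828163), 7.024296283721924) 0.16326697960169456
knob ((0.5061953067779541, 0.1296011209487915), (0.014023814350366592, 0.04287275671958923), 39.05270004272461)
ball 698 [0.4773697  0.30116054 0.07950465]
```

```bash
python3 -m handwheel '[[[0.0002,0.015,0,0],[0.0002,0.025,0,0],[0.0002,0.026,0,0],[0,0.0224,0,0.01],[0,0,0,0]]]' 60 >/dev/null
python3 -m handwheel '[[[0,0,0.015,0],[0,0,0.025,0],[0,0,0.025,0],[0,0,0.025,0],[0,0,0.02,0]]]' 
python3 -m handwheel '[[[0,0,0.012,0],[0,0,0.0074,0],[0,0,0,0],[0,0,0,0]]]'
python3 -m handwheel '[[[0,0,0,0],[0,0,0,0],[0,0,0,0]]]' 30 20
python3 -m handwheel '[[[0,0,0,0],[0,0,0,0]]]' 25 20
python3 -m handwheel '[[[0,0,0,0],[0,0,0,0]]]' 22 20
python3 - <<'E'
from h import *
im,d,p=snap("wrist"); s=snap("scene")[0]
o=np.concatenate([cv2.resize(im,(400,300)),cv2.resize(s[160:310,220:420],(400,300),interpolation=cv2.INTER_CUBIC)],1); save(o,"pics/g1.png")
E
```

```text
time_s: 7.95
position: [0.4783, 0.2988, 0.1697]
tool_rot: [[-0.989, -0.146, -0.001], [-0.146, 0.989, -0.001], [0.001, -0.001, -1.0]]
ft_force: [0.1, 0.1, -0.4]
grip_width: 0.0515
time_s: 8.28
position: [0.4787, 0.2997, 0.1524]
tool_rot: [[-0.989, -0.147, 0.0], [-0.147, 0.989, 0.0], [-0.0, 0.0, -1.0]]
ft_force: [-0.3, -0.5, 0.2]
grip_width: 0.0516
time_s: 8.53
position: [0.4785, 0.3003, 0.1527]
tool_rot: [[-0.989, -0.148, 0.001], [-0.148, 0.989, 0.0], [-0.001, 0.0, -1.0]]
ft_force: [-0.6, 0.3, 0.1]
grip_width: 0.0257
time_s: 8.7
position: [0.4783, 0.3004, 0.1522]
tool_rot: [[-0.989, -0.148, 0.001], [-0.148, 0.989, 0.0], [-0.001, 0.0, -1.0]]
ft_force: [-0.0, 0.2, -0.4]
grip_width: 0.0213
time_s: 8.87
position: [0.4782, 0.3004, 0.152]
tool_rot: [[-0.989, -0.148, 0.0], [-0.148, 0.989, 0.0], [-0.0, 0.0, -1.0]]
ft_force: [-0.6, -0.9, 1.6]
grip_width: 0.0186
```

View pics/g1.png

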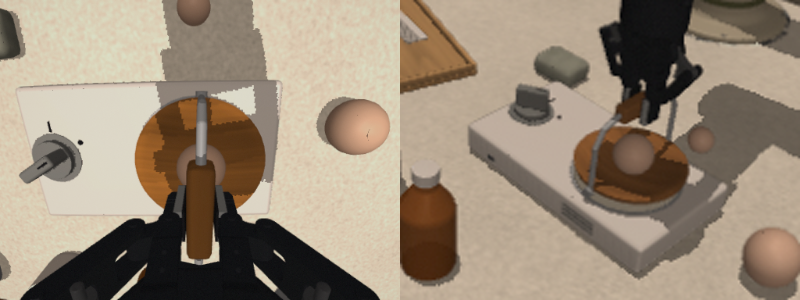

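The pads straddle the bar centrally, and the ball lies in the middle with no fingers near it. I'll firm up the grip and lift slowly.

```bash
python3 -m handwheel '[[[0,0,0,0],[0,0,0,0],[0,0,0,0]]]' 0 20 >/dev/null
python3 -m handwheel '[[[0,0,0,0],[0,0,0,0],[0,0,0,0]]]' 0 45 >/dev/null
python3 -m handwheel '[[[0,0,0,0],[0,0,0,0],[0,0,0,0]]]' 0 70
python3 -m handwheel '[[[0,0,-0.0003,0],[0,0,-0.0006,0],[0,0,-0.001,0],[0,0,-0.0015,0],[0,0,-0.002,0]]]'
python3 -m handwheel '[[[0,0,-0.002,0],[0,0,-0.0015,0],[0,0,-0.001,0],[0,0,-0.0005,0],[0,0,0,0]]]'
python3 - <<'E'
from h import *
im,d,p=snap("wrist"); s=snap("scene")[0]
o=np.concatenate([cv2.resize(im,(400,300)),cv2.resize(s[160:310,220:420],(400,300),interpolation=cv2.INTER_CUBIC)],1); save(o,"pics/g2.png")
print(env.observe()['wrist_torque'])
E
```

```text
time_s: 9.72
position: [0.4783, 0.3003, 0.1521]
tool_rot: [[-0.989, -0.148, 0.0], [-0.148, 0.989, 0.0], [-0.0, -0.0, -1.0]]
ft_force: [0.3, -2.0, 3.8]
grip_width: 0.0168
time_s: 10.13
position: [0.4779, 0.3003, 0.1569]
tool_rot: [[-0.989, -0.148, -0.002], [-0.148, 0.989, -0.0], [0.002, -0.0, -1.0]]
ft_force: [0.0, -0.0, -3.8]
grip_width: 0.017
time_s: 10.55
position: [0.4782, 0.3003, 0.1624]
tool_rot: [[-0.989, -0.148, 0.0], [-0.148, 0.989, 0.0], [-0.0, 0.0, -1.0]]
ft_force: [0.1, -0.2, -4.1]
grip_width: 0.0167
[0.02335138 0.03831422 0.03230049]
```

View pics/g2.png

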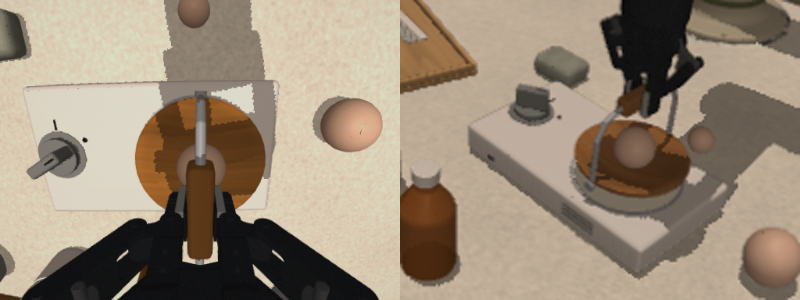

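The dish lifts clean: 4.1 N on the wrist, ball in the middle, dish level. I'll raise it further and cross-check the tray position from the earlier wrist pictures.

```bash
python3 -m handwheel '[[[0,0,-0.001,0],[0,0,-0.002,0],[0,0,-0.003,0],[0,0,-0.004,0],[0,0,-0.005,0]]]' >/dev/null
python3 -m handwheel '[[[0,0,-0.005,0],[0,0,-0.005,0],[0,0,-0.005,0],[0,0,-0.005,0],[0,0,-0.005,0]]]' >/dev/null
python3 -m handwheel '[[[0,0,-0.005,0],[0,0,-0.004,0],[0,0,-0.003,0],[0,0,-0.002,0],[0,0,-0.001,0]]]'
python3 - <<'E'
from h import *
np.set_printoptions(precision=4,suppress=True)
for f,uv in (("w1",[(217,208),(197,384)]),("w2",[(134,200),(122,374)])):
    z=np.load(f+".npz"); p={k:z[k] for k in("K","D","rvec","tvec")}
    a=atz(p,np.array(uv)/1.5,.02);v=a[1]-a[0];L=np.linalg.norm(v);v/=L
    n=np.array([v[1],-v[0],0]);print(a,L,"yaw",np.degrees(np.arctan2(v[1],v[0])),"centre",a.mean(0)+.15*n)
E
```

```text
time_s: 11.9
position: [0.4782, 0.3003, 0.2176]
tool_rot: [[-0.989, -0.148, 0.0], [-0.148, 0.989, 0.0], [-0.0, 0.0, -1.0]]
ft_force: [-0.2, 0.3, -4.6]
grip_width: 0.0173
[[ 0.4851 -0.0356  0.02  ]
 [ 0.6808 -0.0587  0.02  ]] 0.19704523059378357 yaw -6.728513176799112 centre [ 0.5654 -0.1961  0.02  ]
[[ 0.485  -0.031   0.02  ]
 [ 0.6808 -0.0534  0.02  ]] 0.1970334091235723 yaw -6.520757915414291 centre [ 0.5659 -0.1912  0.02  ]
```

```bash
python3 -m handwheel '[[[0,-0.001,0,0],[0,-0.002,0,0],[0,-0.003,0,0],[0,-0.004,0,0],[0,-0.005,0,0]]]' >/dev/null
python3 -m handwheel '[[[0,-0.006,0,0],[0,-0.007,0,0],[0,-0.008,0,0],[0,-0.009,0,0],[0,-0.01,0,0]]]' >/dev/null
python3 -m handwheel '[[[-0.0004,-0.0099,0,0],[-0.0004,-0.0099,0,0],[-0.0004,-0.0099,0,0],[-0.0004,-0.0099,0,0],[-0.0004,-0.0099,0,0]]]'
python3 -m handwheel '[[[-0.0004,-0.0099,0,0],[-0.0004,-0.0099,0,0],[-0.0004,-0.0099,0,0],[-0.0004,-0.0099,0,0],[-0.0004,-0.0099,0,0]]]' >/dev/null
python3 -m handwheel '[[[-0.0004,-0.0099,0,0],[-0.0004,-0.0099,0,0],[-0.0004,-0.0099,0,0],[-0.0004,-0.0099,0,0],[-0.0004,-0.0099,0,0]]]' >/dev/null
python3 -m handwheel '[[[-0.0004,-0.0099,0,0],[-0.0004,-0.0099,0,0],[-0.0004,-0.0099,0,0],[-0.0004,-0.0099,0,0],[-0.0004,-0.0099,0,0]]]'
python3 -m handwheel '[[[-0.0005,-0.0099,0,0],[-0.0005,-0.0099,0,0],[-0.0005,-0.0099,0,0],[-0.0005,-0.0099,0,0],[-0.0005,-0.0099,0,0]]]' >/dev/null
python3 -m handwheel '[[[-0.0005,-0.0099,0,0],[-0.0005,-0.0099,0,0],[-0.0005,-0.0099,0,0],[-0.0005,-0.0099,0,0],[-0.0005,-0.0099,0,0]]]' >/dev/null
python3 -m handwheel '[[[-0.0004,-0.0099,0,0],[-0.0004,-0.0099,0,0],[-0.0004,-0.0099,0,0],[-0.0004,-0.0099,0,0],[-0.0004,-0.0099,0,0]]]' >/dev/null
python3 -m handwheel '[[[-0.0004,-0.0099,0,0],[-0.0004,-0.0099,0,0],[-0.0004,-0.0099,0,0],[-0.0004,-0.0099,0,0],[-0.0004,-0.0099,0,0]]]' >/dev/null
python3 -m handwheel '[[[0,-0.01,0,0],[0,-0.009,0,0],[0,-0.008,0,0],[0,-0.007,0,0],[0,-0.006,0,0]]]' >/dev/null
python3 -m handwheel '[[[0,-0.005,0,0],[0,-0.004,0,0],[0,-0.003,0,0],[0,-0.002,0,0],[0,-0.001,0,0]]]'
```

```text
time_s: 13.15
position: [0.4958, 0.1962, 0.2173]
tool_rot: [[-0.989, -0.148, 0.0], [-0.148, 0.989, -0.0], [-0.0, -0.0, -1.0]]
ft_force: [-0.1, -0.2, -5.5]
grip_width: 0.0168
time_s: 14.4
position: [0.5237, 0.0503, 0.2173]
tool_rot: [[-0.989, -0.148, -0.0], [-0.148, 0.989, -0.0], [0.0, -0.0, -1.0]]
ft_force: [-0.1, -0.0, -4.6]
grip_width: 0.0174
time_s: 16.9
position: [0.5698, -0.1977, 0.2173]
tool_rot: [[-0.989, -0.148, -0.0], [-0.148, 0.989, 0.0], [0.0, 0.0, -1.0]]
ft_force: [0.3, 0.2, -4.0]
grip_width: 0.0171
```

Arrived over the tray. Now the quarter turn (+1.81 rad), lowering by about 12 mm on the way.

```bash
python3 -m handwheel '[[[0,0,0,0.01],[0,0,0,0.02],[0,0,0,0.03],[0,0,0.0001,0.04],[0,0,0.0002,0.04]]]' >/dev/null
python3 -m handwheel '[[[0,0,0.0003,0.0437],[0,0,0.0003,0.0437],[0,0,0.0003,0.0437],[0,0,0.0003,0.0437],[0,0,0.0003,0.0437]]]'
python3 -m handwheel '[[[0,0,0.0004,0.0437],[0,0,0.0004,0.0437],[0,0,0.0004,0.0437],[0,0,0.0004,0.0437],[0,0,0.0004,0.0437]]]' >/dev/null
python3 -m handwheel '[[[0,0,0.0004,0.0437],[0,0,0.0004,0.0437],[0,0,0.0004,0.0437],[0,0,0.0004,0.0437],[0,0,0.0004,0.0437]]]' >/dev/null
python3 -m handwheel '[[[0,0,0.0004,0.0437],[0,0,0.0004,0.0437],[0,0,0.0004,0.0437],[0,0,0.0004,0.0437],[0,0,0.0004,0.0437]]]'
python3 -m handwheel '[[[0,0,0.0004,0.0437],[0,0,0.0004,0.0437],[0,0,0.0004,0.0437],[0,0,0.0004,0.0437],[0,0,0.0004,0.0437]]]' >/dev/null
python3 -m handwheel '[[[0,0,0.0004,0.0437],[0,0,0.0004,0.0437],[0,0,0.0004,0.0437],[0,0,0.0004,0.0437],[0,0,0.0004,0.0437]]]' >/dev/null
python3 -m handwheel '[[[0,0,0.0003,0.0437],[0,0,0.0003,0.0437],[0,0,0.0003,0.0437],[0,0,0.0003,0.0437],[0,0,0.0003,0.0437]]]' >/dev/null
python3 -m handwheel '[[[0,0,0,0.04],[0,0,0,0.04],[0,0,0,0.03],[0,0,0,0.02],[0,0,0,0.01]]]' >/dev/null
python3 -m handwheel '[[[0,0,0,0],[0,0,0,0],[0,0,0,0]]]'
python3 - <<'E'
from h import *
o=[]
for n in("wrist","top","scene"):
    im,d,p=snap(n); np.savez(n+"3.npz",im=im,d=d,**{k:np.array(p[k]) for k in("K","D","rvec","tvec")}); o.append(im)
a=cv2.resize(o[0],(400,300)); b=cv2.resize(np.clip(o[1][150:240,270:390].astype(int)*1.6,0,255).astype(np.uint8),(400,300),interpolation=cv2.INTER_CUBIC); c=cv2.resize(o[2][60:285,50:350],(400,300))
save(np.concatenate([np.concatenate([a,b],1),np.concatenate([c,c*0],1)],0),"pics/f1.png")
print(env.observe()['q'],env.observe()['wrist_torque'])
E
```

```text
time_s: 17.73
position: [0.5698, -0.1973, 0.2156]
tool_rot: [[-0.977, 0.212, -0.0], [0.212, 0.977, 0.0], [0.0, 0.0, -1.0]]
ft_force: [0.4, -0.6, -4.3]
grip_width: 0.0169
time_s: 18.98
position: [0.5698, -0.1973, 0.2096]
tool_rot: [[-0.646, 0.764, 0.0], [0.764, 0.646, 0.0], [0.0, 0.0, -1.0]]
ft_force: [0.4, -0.1, -5.0]
grip_width: 0.0168
time_s: 20.9
position: [0.5698, -0.1976, 0.204]
tool_rot: [[0.09, 0.996, 0.0], [0.996, -0.09, 0.0], [0.0, 0.0, -1.0]]
ft_force: [-0.3, 0.0, -5.1]
grip_width: 0.017
[-3.03633957e+01  2.90139382e+01  6.97530499e+01  6.62288395e-04
  8.12319841e+01 -2.51857466e+01] [ 0.04281206 -0.07656505  0.00835003]
```

View pics/f1.png

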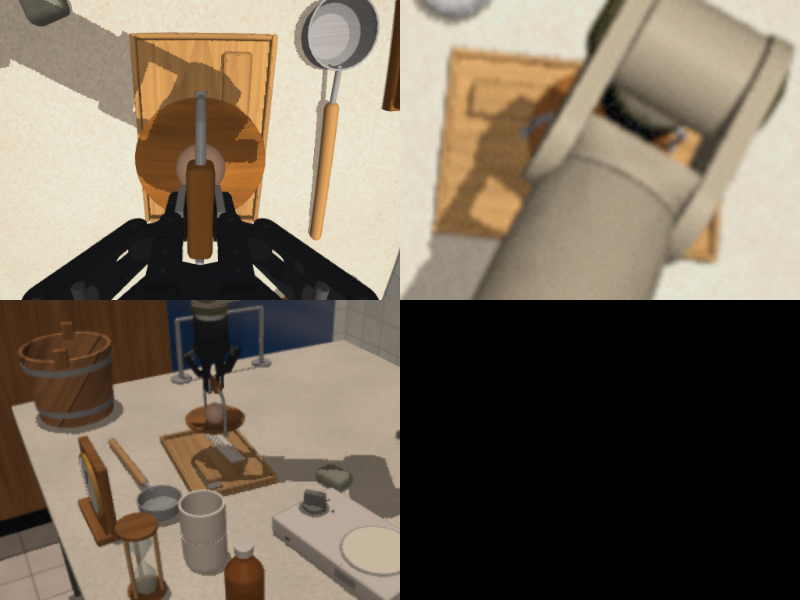

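The final view shows the dish held level over the tray, with the handle along the tray's long side and the ball centred at (200,165). The tray corners in the wrist view are about (132,36) and (276,36), and its side edges reach (147,220) and (257,220). I'll check centring, yaw, level and ball by numbers.

```bash
python3 - <<'E'
from h import *
from scipy.optimize import least_squares
np.set_printoptions(precision=4,suppress=True)
z=np.load("wrist3.npz"); p={k:z[k] for k in("K","D","rvec","tvec")};d=z['d']
a=atz(p,np.array([(132,36),(276,36),(148,220),(256,220)])*1.28,.02);print(a)
v=a[0]-a[1];L=np.linalg.norm(v);v/=L;w=np.array([-v[1],v[0],0]);w*=np.sign(w[1]);print("short",L,"yaw",[np.degrees(np.arctan2(*(q[1::-1])))for q in(v,a[0]-a[2],a[1]-a[3])],"centre",(a[0]+a[1])/2-.15*w)
def P(u0,u1,v0,v1,lo,hi):
    vv,uu=np.mgrid[v0:v1,u0:u1]; q=dep(p,d,np.c_[uu.ravel(),vv.ravel()]); return q[(q[:,2]>lo)&(q[:,2]<hi)]
b=P(225,285,195,340,.208,.225);r=cv2.minAreaRect(b[:,:2].astype(np.float32));print("bar",r,np.median(b[:,2]))
b=P(222,290,182,240,.138,.17)
print("ball",len(b),least_squares(lambda c:np.linalg.norm(b-c,axis=1)-.025,[.57,-.197,.13],loss='soft_l1',f_scale=.001).x)
# dish rim top level
b=P(165,350,110,280,.105,.130); c=np.median(b,0); rr=np.linalg.norm(b[:,:2]-[.57,-.1975],axis=1); b=b[(rr>.06)&(rr<.072)]
A=np.c_[b[:,:2],np.ones(len(b))];s=np.linalg.lstsq(A,b[:,2],rcond=None)[0];print("rim tilt deg",np.degrees(s[:2]),len(b),"z",b[:,2].mean())
E
```

```text
[[ 0.4928 -0.0479  0.02  ]
 [ 0.6835 -0.065   0.02  ]
 [ 0.4655 -0.3359  0.02  ]
 [ 0.655  -0.3531  0.02  ]]
short 0.1915090005637813 yaw [np.float64(174.884174146248), np.float64(84.59265125695849), np.float64(84.3509932410747)] centre [ 0.5748 -0.2058  0.02  ]
bar ((0.5711155533790588, -0.19687439501285553), (0.02945736050605774, 0.06990925967693329), 3.524031639099121) 0.21547992984890246
ball 1147 [ 0.5701 -0.1971  0.1314]
rim tilt deg [-0.0303 -0.1242] 4421 z 0.12032491410967137
```

Dish yaw is 84.8° against the tray's 84.6°. The rim tilt is under 0.15° and the ball is within 1 mm of the dish axis. The dish is about 4 mm from the tray's middle, with its underside about 92 mm above the floor. I'll settle briefly and hand in.

```bash
python3 -m handwheel '[[[0,0,0,0],[0,0,0,0],[0,0,0,0],[0,0,0,0],[0,0,0,0]]]' >/dev/null
python3 -m handwheel '[[[0,0,0,0],[0,0,0,0],[0,0,0,0],[0,0,0,0],[0,0,0,0]]]'
python3 -c "
from rig import env;print(env.observe()['qvel'].round(2));print(env.close_job())"
```

```text
time_s: 21.88
position: [0.5698, -0.1976, 0.2041]
tool_rot: [[0.09, 0.996, 0.0], [0.996, -0.09, -0.0], [-0.0, 0.0, -1.0]]
ft_force: [-0.4, 0.8, -3.6]
grip_width: 0.0172
[-0.09  0.03  0.09  0.03 -0.08 -0.25]
the job is handed in; nothing more can be done
None
```

The job is done and handed in after about 22 s of the 72 s allowed. I turned the knob 60° clockwise to the OFF dot, and the arm is still holding the dish level over the middle of the tray.

- **Knob:** the gripper turned it 59.5°, and a later picture shows the bar pointing at the OFF dot. The light panel still looks pale cream in the last picture, so I relied on the knob's position rather than the panel's brightness.
- **Dish position:** it is about 3–4 mm from the best estimate of the tray's middle. The separate estimates of that middle differed by up to about 1 cm. The underside is about 92 mm above the tray floor.
- **Handle direction:** it lies within about 0.5° of the tray's long side. The depth-box fit of the bar read 86.5°, about 2° off the tool's 84.8°. I put that down to part of the gripper being caught in the fit.
- **Level and ball:** the rim tilt was under 0.15°. The ball was within 1 mm of the dish's middle and was not touched.
- **Other things:** the comb, brush, jars, ladle, soap and pumice were not touched. The arm was still at hand-in, holding with 70 N.

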